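Catch machine barrels from the press-to-pour dispenser

ROBOT

A 6-joint arm with a two-finger parallel gripper is mounted at the origin on the work surface. World frame = base frame: x ahead of the robot, y to its left, z up, the work surface at z = 0. Lengths are in mm, angles in rad, forces in N, time in s.
With the tool pointing down it reaches from about 300 to 775 mm from the base axis. Payload 14.6 kg.
Tool frame: the origin (TCP) lies on the centre line of the jaws, within the pads' length; the fingertips stand ahead of it and the grasp point (between the pads) is the TCP (manip.tip_reach is the z of the fingertips in the tool frame, in mm); z points along the fingers, y is the direction in which the jaws open and shut (so a half turn about z gives the same grasp; the last joint's range is limited). The gripper opens to 94 mm and grips with 3 to 60 N. Pads are 16 mm wide; open, the fingers measure 119 mm over their backs; the gripper's body (75 mm by 177 mm) begins 78 mm behind the grasp point.
Start: joints at [1.106, 0.3, 1.521, -0, 1.321, -0.067], TCP at [213.062, 507.045, 224.446] pointing down, gripper open.
Joint ranges: [-3.03, 3.03], [-0.79, 2.21], [0.23, 2.52], [-1.04, 4.18], [0, 3.07], [-2.55, 2.55]. Speed limits (rad/s): [2.22, 2.22, 2.57, 3.14, 3.14, 3.14].

INTERFACE

Orientations are given as [roll, pitch, yaw] about the fixed x, y, z axes, in that order (R = Rz(yaw) Ry(pitch) Rx(roll)).
In Python, from cell import manip, camera, search_frame, masks_of, tip_of gives the robot as it stands.
- The arm moves only by the tool send_rows, never from a script. Its argument "plan" is a list of rows, each an object with "travel": the shift along the tool's x, y, z in mm, a list of three; "delta_rot": the turn, a rotation vector about the tool's x, y, z in degrees, a list of three; "fingers": the gripper's target within -1 to 1 (shut at 1, half-way at 0, fully open at -1). In form: [{"travel": [dx, dy, dz], "delta_rot": [wx, wy, wz], "fingers": fingers}, ...]. A call has 1 to 20 rows; each row shifts and turns the commanded pose from where the row before left it, along the tool's axes as they then stand; what a row does not reach is not made up. A row lasts 1/8 s, in which the tool goes at most 62.5 mm and 10.7 degrees, less where a joint would pass 70% of its speed; a pose out of reach is approached as far as the arm can. A call is refused whole if a number of a shift passes 62.5 or a number of a turn 10.7, either way. A call with a gripper value outside its range is refused whole. The fingers move at their own pace and stop on an object; "grip_force" is the grip in N (left out, the last holds). Time passes only in rows, so rows that do not move let the fingers close. It gives the time, the measured TCP pose, the force and the opening at its end, in the units of the state.
- manip.read_state(): the state, without advancing time (a new reading comes with each control period).
- camera(name): name is "scene" or "top" or "wrist"; returns a dict with "color" (384x512x3 uint8, red, green, blue), "z_map" (384x512 float32, mm along the optical axis (not along the pixel's ray), 0 where there is no reading), "fov_y" (degrees; the focal length in pixels is half the picture's height over the tangent of half this angle, whatever the lens; pixels are square), "cx", "cy" (the principal point, pixels), "world_from_camera" (4x4, takes a point from camera to world coordinates); the wrist camera has in their place "tool_from_camera" (4x4, takes a point from camera to tool coordinates, whose origin is the TCP and whose axes are the flange's). Camera axes: x right, y up, looking along -z (the intrinsics and any distortion apply to the point x, -y, -z); pixel columns grow to the right and rows downward; lengths in mm; the calibration is good to about 2 mm. The wrist camera is an equidistant fisheye: a pixel r from the principal point sees the ray r / f radians off the axis. A picture is of the moment at which its call begins: read the wrist's pose just before it.
- manip.sign_off(): hands the job in, once; it reports no verdict.
Trained networks look in the newest picture that a camera, given by its name, has taken for a name from the list of things; names that differ only in an ending like _2 or _b are one class to them, and where a whole thing is asked for, a point or a joint stands for the part that bears it (a point fixed in the world has none). Each returns a list of dicts, best first, with "confidence" (0 to 1); they miss things now and then, are a little off and sometimes report something else, mostly with a low value. They report only what shows in the picture. A call takes as long as a camera call. They do not tell look-alikes from the thing itself.
- search_frame(name, camera): "at" ([x, y, z] in mm, in the coordinates of the camera as it stood for that picture, good to about 4 mm: the middle of the surface that is visible of it).
- masks_of(name, camera): "region" (384x512 bool, what is visible of it).
- tip_of(name, camera): "at" ([x, y, z] in mm, in the coordinates of the camera as it stood for that picture, good to about 4 mm: a listed point, or the origin of a listed thing).
The state is a dict: "clock": time; "joints": joint angles; "qd": joint speeds; "effort": joint torques, N m; "eef_pos": TCP position; "eef_rot": TCP orientation; "wrist_force": force on the tool from outside, world axes, zero at the start; "moment": the same for the moment, N m; "finger_gap": finger opening in mm.
Only numpy, scipy, OpenCV 4.12 (cv2) and the standard library are available. Lean on these libraries where they do the work, as an engineer would, in place of code of your own. Each camera call takes 0.05 s, during which the arm holds its last target. There are 200 camera calls.

TASK

Fetch the three machine barrels from the dispenser: pick up the steel dish by its slanting handle, hold it level under the chute and push the sprung paddle fully in with the end of the dish, so that the barrels slide down into it. When all three are caught, ease the paddle slowly back without letting it snap, then set the dish down centred on the round rubber pad and let go, leaving the small ink bottle, jar, cup, film roll and tattoo machine where they are.

Things in the scene. Friction and masses are not known exactly. Their poses are not given: they have to be found in the camera images.
- dish: Open rectangular steel dish, 150 mm long (its x), 110 wide (its y), 55 high, walls and floor 4 mm, about 0.18 kg. Origin: centre of the underside, z up. From its -x end wall a flat black handle slants up and outward (to -x), 35 degrees from vertical: 85 mm long, 12 thick (along y), 24 broad; lower end at x -82, z 28 mm, top at x -131, z 98 mm.
- dish_grip (a point): Grip point on the dish's handle, 60 mm up from its lower end: x -116, y 0, z 77 mm in the dish's frame. Close the fingers along the dish's y, tool tilted 35 degrees so that the fingers run down along the handle. Grip firmly (about 100 N): the load hangs 110 mm in front.
- dispenser: Fixed gravity dispenser, 360 mm tall: steel base 200 x 150 mm (its x -90 to +110), white column and housing, and an open-topped aluminium chute 42 mm wide inside, sloping 35 degrees down to its front, its own -x direction; a plate gate closes the chute's lower end. Origin: centre of the base at table level, z up.
- chute_lip (a point): Middle of the chute's lower edge: x -140, y 0, z 200 mm in the dispenser's frame. Barrels drop between 0 and 85 mm in front of it (towards the dispenser's -x), not behind it.
- guard_edge (a point): Middle of the front edge of the clear guard's roof: x -265, y 0, z 245 mm in the dispenser's frame, 125 mm in front of the lip. Roof 100 mm wide, underside at z 245; an apron (85 mm in front of the lip) and two side cheeks reach down to z 165 mm; open below. Because of the roof, a gripper holding the dish below must lean back.
- paddle (a joint): Sprung dark plate paddle hinged at its top on a level pin (x -128, z 205 mm in the dispenser's frame). 0 = rest, hanging straight down; grows as its lower end is pushed in (to the dispenser's +x); stop at 0.5 rad. It lifts the gate 100 mm per rad: barrels run out from about 0.3 rad, all within 2 s. Push at paddle_face grows from about 1.5 to 4 N. Let go, it snaps back at several rad/s.
- paddle_face (a point): Middle of the paddle's front face (moves with it): x -128, y 0, z 125 mm in the dispenser's frame at rest. Face 80 mm wide, z 70 to 200 mm, above a dish standing on the table. Pushed with the dish's +x end wall (away from the handle), underside held at z about 75 mm, the full stroke takes about 40 mm and the dish then lies under the whole outlet.
- pad: Fixed round black rubber pad, 120 mm diameter, 4 mm thick, lying on the table. Origin: centre of its underside.
- barrel1: Tattoo-machine barrel: ribbed black hard-plastic cylinder with bright ends, 60 mm long, 30 mm diameter, about 40 g. Number 1 in the row in the chute, counted from the gate. Origin: its centre.
- barrel2: Tattoo-machine barrel: ribbed black hard-plastic cylinder with bright ends, 60 mm long, 30 mm diameter, about 40 g. Number 2 in the row in the chute, counted from the gate. Origin: its centre.
- barrel3: Tattoo-machine barrel: ribbed black hard-plastic cylinder with bright ends, 60 mm long, 30 mm diameter, about 40 g. Number 3 in the row in the chute, counted from the gate. Origin: its centre.
- ink_bottle: Bystander, loose: small black bottle, 40 mm diameter, 90 mm tall. Origin: centre of its underside.
- balm_jar: Bystander, loose: amber jar, 66 mm diameter, 50 mm tall. Origin: centre of its underside.
- tape_roll: Bystander, loose: yellow roll of film lying flat, 90 mm outer diameter, 30 mm tall. Origin: centre of its underside.
- rinse_cup: Bystander, loose: white open cup, 70 mm rim diameter, 70 mm tall. Origin: centre of its underside.
- tattoo_machine: Bystander, loose: small tattoo machine lying down, 110 mm long, 28 mm thick. Origin: centre of its underside.
Mind the look-alikes: they are no part of the job. Of the things that look like the pad, take the one that is farthest from the robot's base at the start.

How it is judged (in metres and radians):
On the way, in this order (a step that is already met when the one before it is completed fails the run):
1. the paddle is pushed in by the dish, which is held up off the table (value of joint paddle above 0.38 rad and distance between paddle_face and dish below 0.13 m and height (world z) of dish above 0.03 m), for 0.1 s.
2. all three barrels lie in the dish, still held up, and the paddle is back at rest (x of barrel1 in the frame of dish between -0.075 and 0.075 m and y of barrel1 in the frame of dish between -0.055 and 0.055 m and z of barrel1 in the frame of dish between 0 and 0.065 m and x of barrel2 in the frame of dish between -0.075 and 0.075 m and y of barrel2 in the frame of dish between -0.055 and 0.055 m and z of barrel2 in the frame of dish between 0 and 0.065 m and x of barrel3 in the frame of dish between -0.075 and 0.075 m and y of barrel3 in the frame of dish between -0.055 and 0.055 m and z of barrel3 in the frame of dish between 0 and 0.065 m and height (world z) of dish above 0.02 m and value of joint paddle below 0.05 rad), for 0.2 s.
At the end, for the whole second after the job is handed in: All three barrels inside the dish (middle of each within its walls and at most 10 mm above the rim); the dish standing flat on the rubber pad (within 5 degrees, lying on it within 5 mm), centred on it within 30 mm, at rest and released; paddle back at rest (under 0.05 rad) (x of barrel1 in the frame of dish between -0.075 and 0.075 m and y of barrel1 in the frame of dish between -0.055 and 0.055 m and z of barrel1 in the frame of dish between 0 and 0.065 m and x of barrel2 in the frame of dish between -0.075 and 0.075 m and y of barrel2 in the frame of dish between -0.055 and 0.055 m and z of barrel2 in the frame of dish between 0 and 0.065 m and x of barrel3 in the frame of dish between -0.075 and 0.075 m and y of barrel3 in the frame of dish between -0.055 and 0.055 m and z of barrel3 in the frame of dish between 0 and 0.065 m and horizontal distance between dish and pad below 0.03 m and height (world z) of dish below 0.009 m and angle between dish's own z axis and vertical below 0.08 rad and linear speed of dish below 0.02 m/s and value of joint paddle below 0.05 rad); the robot touches nothing.
It fails at once if the paddle snaps back (returns faster than 1.5 rad/s below 0.3 rad) (velocity of joint paddle below -1.5 rad/s and value of joint paddle below 0.3 rad).
It fails at once if the dish is tipped by more than 30 degrees (angle between dish's own z axis and vertical above 0.52 rad).
It fails at once if the ink bottle, jar, cup, film roll or tattoo machine is moved more than 40 mm (distance of any of ink_bottle, balm_jar, tape_roll, rinse_cup, tattoo_machine from where it was at the start of the episode above 0.04 m).
It also fails if it takes over 56 s, if anything falls off the work surface, if the arm or the gripper's body presses on something with over 40 N, if the wrist force passes 120 N, or if a joint passes its speed limit or range.

## Working session

There is one attempt and no reset: what is moved stays moved. The work goes in short steps, Python scripts to look and compute and a tool call to move; the robot and the scene stay as the last step left them, time stands still between calls to the robot, and variables do not carry over. Pictures are saved under pics/ and viewed, about 8 in all and at most 12, crops included, and the job is handed in when it is done.

Besides the shell and the picture viewer there is one more tool, called after "Emit:" by a JSON object that holds its "fn" and its "kwargs". send_rows: Moves the arm, as the interface text tells. Its arguments: {"type":"object","properties":{"plan":{"type":"array"},"grip_force":{"type":"number"}},"required":["plan"]}

```bash
mkdir -p pics; ls
cat > h.py <<'E'
import numpy as np, cv2
from cell import manip, camera, search_frame, masks_of, tip_of
from scipy.spatial.transform import Rotation as R
np.set_printoptions(precision=1,suppress=True)
def cloud(c):
    f=192/np.tan(np.radians(c['fov_y'])/2); z=c['z_map']; v,u=np.mgrid[:384,:512]
    P=np.stack([(u-c['cx'])/f*z,-(v-c['cy'])/f*z,-z],-1)
    T=c['world_from_camera']; return P@T[:3,:3].T+T[:3,3]
def w(c,p): 
    T=c['world_from_camera']; return T[:3,:3]@np.array(p)+T[:3,3]
def px(c,p):
    T=np.linalg.inv(c['world_from_camera']); q=T[:3,:3]@p+T[:3,3]; f=192/np.tan(np.radians(c['fov_y'])/2)
    return c['cx']+f*q[0]/-q[2], c['cy']+f*q[1]/q[2]
E
python3 - <<'E'
from h import *
ims=[]
for n in ['scene','top']:
    c=camera(n); ims.append(c['color']); print(n, c['world_from_camera'][:3,3])
    for k in ['dish','dish_grip','dispenser','chute_lip','guard_edge','paddle_face','pad','ink_bottle','balm_jar','tape_roll','rinse_cup','tattoo_machine']:
        for r in tip_of(k,n)[:4]:
            p=w(c,r['at']); print(k, round(r['confidence'],2), p, np.array(px(c,p)))
for n,i in zip('st',ims): cv2.imwrite(f'pics/{n}.png',cv2.resize(i[...,::-1],(768,576)))
E
```

```text
pics
scene [1062.4   83.7 1097.4]
dish 0.88 [507.6 156.4   3.5] [272.3 217.4]
dish_grip 0.64 [431.9 243.4  79.5] [303.7 179.1]
dispenser 0.76 [ 627.2 -243.8   -1.3] [122.8 262.8]
chute_lip 0.81 [ 598.3 -106.1  199.7] [162.9 216.8]
guard_edge 0.6 [575.4  13.9 247.9] [214.1 196.3]
paddle_face 0.58 [ 594.9 -118.3  125.6] [163.3 229.6]
pad 0.96 [288.1 378.    4.4] [341. 151.]
pad 0.82 [319.2 209.6   3.7] [286.6 160.9]
pad 0.77 [681.7 136.2   2.9] [268. 278.]
pad 0.69 [343.3  -3.3   0.3] [215.7 169.9]
ink_bottle 0.76 [743.6 -23.3  -0.6] [205.5 304.2]
ink_bottle 0.56 [429.  245.   80.6] [304.2 177.9]
ink_bottle 0.39 [ 625.1 -221.5  302.4] [ 96.6 207.1]
balm_jar 0.73 [577.4 402.1  -2.5] [363.6 238.9]
rinse_cup 0.79 [429.8 432.3   2.4] [366.2 191. ]
tattoo_machine 0.42 [454.8 -89.5   3.7] [184.6 203. ]
top [ 264.8   94.1 1395.5]
dish 0.74 [505.4 150.3   0.8] [248.2 205.6]
dish 0.31 [ 613.4 -172.1  270.3] [357.3 150.5]
dish_grip 0.82 [432.8 248.5  76.8] [216.8 224.3]
dispenser 0.91 [ 628.3 -237.8    0.9] [359.  169.3]
chute_lip 0.87 [ 596.3 -104.1  202.4] [330.  163.1]
guard_edge 0.78 [571.9  23.  243.3] [288.6 168.1]
guard_edge 0.33 [ 355.4 -227.5    0.3] [361. 248.]
pad 0.94 [342.6  -3.9   0.3] [294.5 252.9]
pad 0.91 [290.9 375.8  -1.2] [181.  270.2]
pad 0.8 [321.8 215.2  -0. ] [229.1 260.1]
pad 0.61 [682.6 142.5  -1.9] [250.1 156.2]
ink_bottle 0.64 [741.6 -21.1  -0.3] [296.  139.5]
balm_jar 0.77 [582.1 402.1   0.5] [175.6 184.9]
balm_jar 0.62 [433.8 433.5   2.6] [164.9 227.5]
balm_jar 0.32 [571.   22.1 245. ] [289.  168.2]
tape_roll 0.82 [ 351.9 -226.4    0.5] [360.7 249.1]
tape_roll 0.41 [ 601.9 -111.2  126.4] [328.5 167.8]
rinse_cup 0.89 [434.3 436.    1.2] [164.2 227.4]
tattoo_machine 0.49 [457.4 -91.3  -0.4] [319.1 218.5]
```

View pics/s.png

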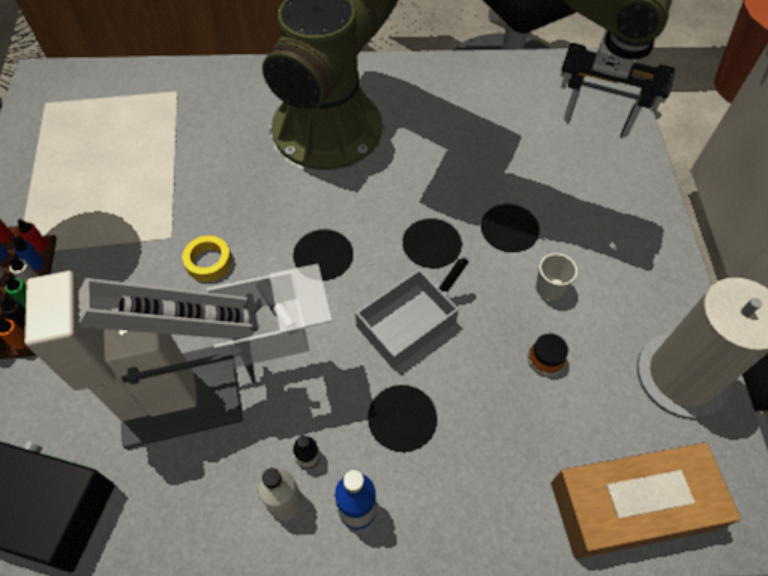

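View pics/t.png

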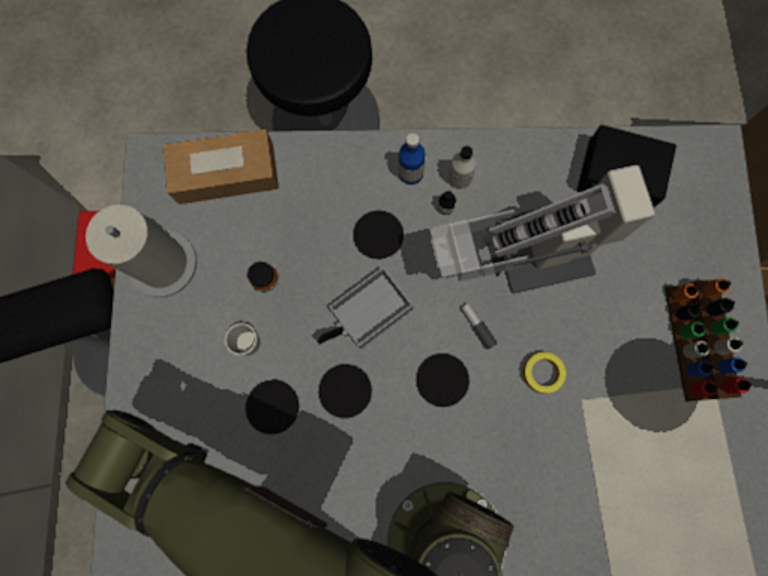

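Scene view (768x576 scale): the dish is at (407,318) with its handle at (455,273), and the dispenser is on the left with its guard at (290,310). There are four black discs, at (323,254), (432,243), (510,228) and (402,417). The last lies about 696 mm from the base, against 475, 385 and 343 for the others, so it fits "farthest". Next I refine the dish, dispenser and pad positions and take one crop.

Run:
```python
from h import *
s=manip.read_state(); print(s['eef_pos'],s['eef_rot'],s['joints'],s['finger_gap'],manip.tip_reach); Rt=R.from_euler('xyz',s['eef_rot']); print(Rt.as_matrix())
D={'dispenser':[0,0,0],'chute_lip':[-140,0,200],'guard_edge':[-265,0,245],'paddle_face':[-128,0,125]}
A=[];B=[]
for n in ['scene','top']:
    c=camera(n); C=cloud(c)
    # dish
    m=((np.abs(C[...,0]-506)<130)&(np.abs(C[...,1]-153)<130)&(C[...,2]>50)&(C[...,2]<58)); 
    d=np.hypot(C[...,0]-506,C[...,1]-153)<100; m&=d
    r=cv2.minAreaRect(C[m][:,:2].astype(np.float32)); print(n,'rim',m.sum(),np.array(r[0]),np.array(r[1]),r[2], C[m][:,2].mean())
    # handle top pts
    hm=((np.hypot(C[...,0]-430,C[...,1]-248)<60)&(C[...,2]>65)&(C[...,2]<110)); print('handle',hm.sum(),C[hm].mean(0) if hm.any() else 0)
    m=(np.hypot(C[...,0]-682,C[...,1]-139)<85)&(c['color'].astype(int).sum(-1)<110)&(C[...,2]<15)
    cc=cv2.minEnclosingCircle(C[m][:,:2].astype(np.float32)); print('pad',cc,C[m].mean(0),m.sum())
    for k in D:
        for q in tip_of(k,n)[:1]:
            A.append(D[k]);B.append(w(c,q['at'])); 
    for q in tip_of('dish_grip',n)[:1]+tip_of('dish',n)[:1]: print(w(c,q['at']))
    if n=='scene':
        u,v=px(c,np.array([682,139,0])); u,v=int(u),int(v); cv2.imwrite('pics/pad.png',cv2.resize(c['color'][v-90:v+60,u-120:u+80,::-1],(800,600)))
A=np.array(A,float);B=np.array(B)
a=A[:,:2];b=B[:,:2];am=a.mean(0);bm=b.mean(0);x=a-am;y=b-bm
th=np.arctan2((x[:,0]*y[:,1]-x[:,1]*y[:,0]).sum(),(x*y).sum()); M=np.array([[np.cos(th),-np.sin(th)],[np.sin(th),np.cos(th)]])
t=bm-M@am; print('disp',np.degrees(th),t); print(np.c_[b-(a@M.T+t),B[:,2]-A[:,2]])
```

```text
[213.1 507.  224.5] [3.1 0.  2.7] [ 1.1  0.3  1.5 -0.   1.3 -0.1] 94.24777239614131 19.0
[[-0.9  0.4  0. ]
 [ 0.4  0.9  0. ]
 [-0.   0.  -1. ]]
scene rim 359 [496.2 159.9] [112.  171.9] 36.23762893676758 54.72993836148583
handle 118 [435.7 244.7  86. ]
pad ((682.314697265625, 135.2005157470703), 59.06768798828125) [683.9 135.5   5.3] 1556
[430.5 244.1  81.2]
[505.1 153.8  -0.3]
top rim 180 [498.1 161.9] [111.2 171.5] 36.52022933959961 54.42513759778481
handle 66 [433.8 246.3  89.3]
pad ((681.3206787109375, 135.835693359375), 58.82560348510742) [681.  136.    4.2] 822
[430.7 247.4  75.8]
[505.9 149.4  -1.5]
disp -78.25282235708121 [ 615.3 -215.2]
[[  11.5  -29.5   -1.4]
 [   7.3  -22.8   -0. ]
 [   7.9  -26.8    3. ]
 [  22.2  -86.6  142.9]
 [  10.3  -21.     3.3]
 [  10.   -27.5    3. ]
 [  12.7  -24.6    1.1]
 [ -81.8  238.7 -123.1]]
```

View pics/pad.png

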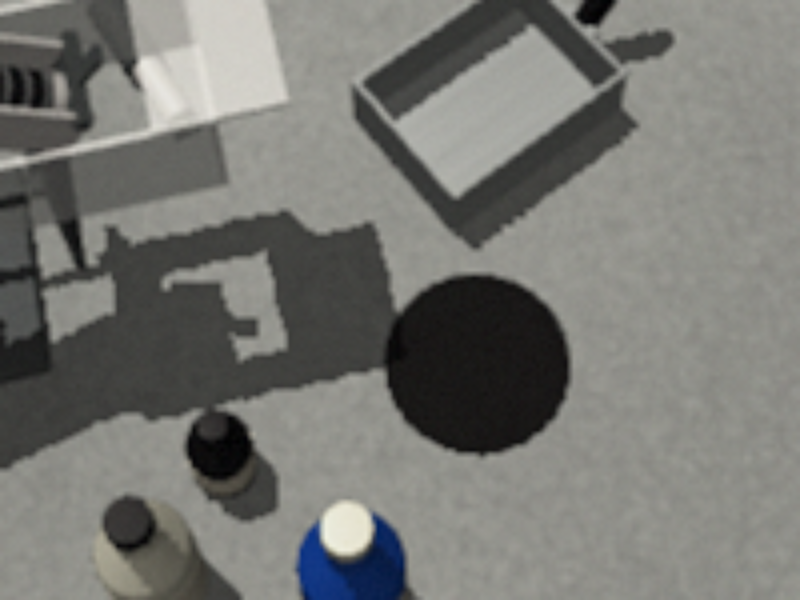

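The crop shows the far pad as a full disc at (478,363), radius about 59 mm, centred at world (682,136). The shadow at its left is not part of it. It is the farthest of the four, so it is confirmed. Next I plan the approach.

```bash
cat >> h.py <<'E'
def tool(yaw,tilt=35):
    a=np.radians(yaw);t=np.radians(tilt); c,s=np.cos(a),np.sin(a)
    z=np.array([np.sin(t)*c,np.sin(t)*s,-np.cos(t)]); y=np.array([-s,c,0]); return np.stack([np.cross(y,z),y,z],1)
def go(p1,R1,p0=None,R0=None):
    """rotate first, then translate: totals in tool axes"""
    if p0 is None:
        s=manip.read_state(); p0=s['eef_pos']; R0=R.from_euler('xyz',s['eef_rot']).as_matrix()
    rv=R.from_matrix(R0.T@R1).as_rotvec(degrees=True)
    tr=R1.T@(np.array(p1)-p0); print('rot',rv,np.linalg.norm(rv),'travel',tr,np.linalg.norm(tr))
E
python3 - <<'E'
from h import *
T=tool(-53.6); g=np.array([434,245.5,77]); print(T)
go(g-130*T[:,2],T)
E
```

```text
[[-0.5  0.8  0.3]
 [ 0.7  0.6 -0.5]
 [-0.6  0.  -0.8]]
rot [  9.4 -34.1  29.8] 46.30645479532852 travel [-195.3   22.6  186.7] 271.1166335848449
```

Emit:
{"fn": "send_rows", "kwargs": {"plan": [{"travel": [0, 0, 0], "delta_rot": [1.57, -5.68, 4.97], "fingers": -0.4}, {"travel": [0, 0, 0], "delta_rot": [1.57, -5.68, 4.97], "fingers": -0.4}, {"travel": [0, 0, 0], "delta_rot": [1.57, -5.68, 4.97], "fingers": -0.4}, {"travel": [0, 0, 0], "delta_rot": [1.57, -5.68, 4.97], "fingers": -0.4}, {"travel": [0, 0, 0], "delta_rot": [1.57, -5.68, 4.97], "fingers": -0.4}, {"travel": [0, 0, 0], "delta_rot": [1.57, -5.68, 4.97], "fingers": -0.4}, {"travel": [-19.5, 2.3, 18.7], "delta_rot": [0, 0, 0], "fingers": -0.4}, {"travel": [-19.5, 2.3, 18.7], "delta_rot": [0, 0, 0], "fingers": -0.4}, {"travel": [-19.5, 2.3, 18.7], "delta_rot": [0, 0, 0], "fingers": -0.4}, {"travel": [-19.5, 2.3, 18.7], "delta_rot": [0, 0, 0], "fingers": -0.4}, {"travel": [-19.5, 2.3, 18.7], "delta_rot": [0, 0, 0], "fingers": -0.4}, {"travel": [-19.5, 2.3, 18.7], "delta_rot": [0, 0, 0], "fingers": -0.4}, {"travel": [-19.5, 2.3, 18.7], "delta_rot": [0, 0, 0], "fingers": -0.4}, {"travel": [-19.5, 2.3, 18.7], "delta_rot": [0, 0, 0], "fingers": -0.4}, {"travel": [-19.5, 2.3, 18.7], "delta_rot": [0, 0, 0], "fingers": -0.4}, {"travel": [-19.5, 2.3, 18.7], "delta_rot": [0, 0, 0], "fingers": -0.4}, {"travel": [0, 0, 0], "delta_rot": [0, 0, 0], "fingers": -0.4}, {"travel": [0, 0, 0], "delta_rot": [0, 0, 0], "fingers": -0.4}]}}

```text
clock: 4.25
eef_pos: [389.7, 306.3, 183.0]
eef_rot: [-3.141, 0.61, 2.207]
wrist_force: [0.4, 0.5, 0.1]
finger_gap: 65.8
```

Run:
```python
from h import *
T=tool(-53.6); g=np.array([434,245.5,77])
s=manip.read_state(); print(s['clock'],s['joints'],s['finger_gap'],s['eef_pos'])
R0=R.from_euler('xyz',s['eef_rot']).as_matrix(); c=camera('wrist'); K=c['tool_from_camera']
for k in ['dish_grip','dish']:
    for r in tip_of(k,'wrist')[:3]:
        q=K[:3,:3]@np.array(r['at'])+K[:3,3]; print(k,r['confidence'],'tool',q,'world',R0@q+s['eef_pos'])
cv2.imwrite('pics/w1.png',c['color'][...,::-1]); go(g,T)
```

```text
4.25 [ 0.9  0.3  1.7 -0.6  1.3  0.5] 65.76231709435066 [389.7 306.3 183. ]
dish_grip 0.9 tool [ -0.   -2.6 132.3] world [432.6 243.8  74.6]
dish 0.9 tool [-51.9   1.1 252.1] world [501.5 156.6   6. ]
rot [ 0.  -0.1  0.1] 0.09006201598238854 travel [ -1.   -0.5 130.1] 130.06983453643147
```

View pics/w1.png

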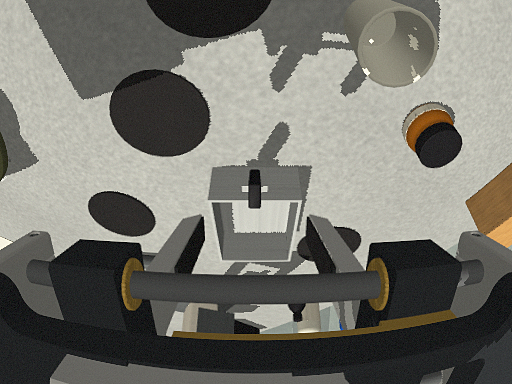

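The wrist view shows the handle at (255,190), centred between the fingers and straight. I go down along it and grip.

Emit:
{"fn": "send_rows", "kwargs": {"grip_force": 60, "plan": [{"travel": [0, -0.3, 22], "delta_rot": [0, 0, 0], "fingers": -0.4}, {"travel": [0, -0.3, 22], "delta_rot": [0, 0, 0], "fingers": -0.4}, {"travel": [0, -0.3, 22], "delta_rot": [0, 0, 0], "fingers": -0.4}, {"travel": [0, -0.3, 22], "delta_rot": [0, 0, 0], "fingers": -0.4}, {"travel": [0, -0.3, 22], "delta_rot": [0, 0, 0], "fingers": -0.4}, {"travel": [0, 0, 20], "delta_rot": [0, 0, 0], "fingers": -0.4}, {"travel": [0, 0, 0], "delta_rot": [0, 0, 0], "fingers": -0.4}, {"travel": [0, 0, 0], "delta_rot": [0, 0, 0], "fingers": 1}, {"travel": [0, 0, 0], "delta_rot": [0, 0, 0], "fingers": 1}, {"travel": [0, 0, 0], "delta_rot": [0, 0, 0], "fingers": 1}, {"travel": [0, 0, 0], "delta_rot": [0, 0, 0], "fingers": 1}, {"travel": [0, 0, 0], "delta_rot": [0, 0, 0], "fingers": 1}, {"travel": [0, 0, 0], "delta_rot": [0, 0, 0], "fingers": 1}]}}

```text
clock: 6.02
eef_pos: [433.0, 245.0, 76.3]
eef_rot: [-3.141, 0.61, 2.207]
wrist_force: [0.4, -0.1, 0.0]
finger_gap: 11.6
```

Emit:
{"fn": "send_rows", "kwargs": {"plan": [{"travel": [-3, 0, -4], "delta_rot": [0, 0, 0], "fingers": 1}, {"travel": [-6, 0, -8], "delta_rot": [0, 0, 0], "fingers": 1}, {"travel": [-7.2, 0, -10.3], "delta_rot": [0, 0, 0], "fingers": 1}, {"travel": [-7.2, 0, -10.3], "delta_rot": [0, 0, 0], "fingers": 1}, {"travel": [-7.2, 0, -10.3], "delta_rot": [0, 0, 0], "fingers": 1}, {"travel": [-6.2, 0, -9.3], "delta_rot": [0, 0, 0], "fingers": 1}, {"travel": [-6.2, 0, -9.2], "delta_rot": [0, 0, 0], "fingers": 1}, {"travel": [0, 0, 0], "delta_rot": [0, 0, 0], "fingers": 1}, {"travel": [0, 0, 0], "delta_rot": [0, 0, 0], "fingers": 1}]}}

```text
clock: 7.15
eef_pos: [432.9, 244.8, 150.9]
eef_rot: [-3.14, 0.61, 2.207]
wrist_force: [-0.7, 0.2, -1.6]
finger_gap: 11.6
```

```bash
cat >> h.py <<'E'
def dishpose(cams=('scene','top')):
    s=manip.read_state(); p=s['eef_pos']; R0=R.from_euler('xyz',s['eef_rot']).as_matrix(); yaw=np.arctan2(R0[1,2],R0[0,2])
    print('t',s['clock'],'tcp',p,'yaw',np.degrees(yaw),'F',s['wrist_force'],'gap',s['finger_gap'],'j',np.array(s['joints']).round(2))
    e=np.array([np.cos(yaw),np.sin(yaw),0]); l=np.array([-e[1],e[0],0])
    for n in cams:
        c=camera(n); C=cloud(c)-p; a=C@e; b=C@l; z=C[...,2]
        m=masks_of('dish',n)
        for t in tip_of('dish',n)[:1]: q=w(c,t['at'])-p; print(n,'dish kp in grip frame (nom 116 0 -77):',q@e,q@l,q[2])
        # rim profile: expected rel z=-22 ; a 41..191
        k=(a>30)&(a<205)&(abs(b)<70)&(z>-45)&(z<5)
        if k.sum()>50:
            A=np.c_[a[k],b[k],np.ones(k.sum())]; zz=z[k]
            for _ in range(6):
                sol=np.linalg.lstsq(A,zz,rcond=None)[0]; r=zz-A@sol; g=r>-2.5; g&=r<6; A,zz=A[g],zz[g]
            print(n,'rim plane slopes deg',np.degrees(sol[:2]),'z at a=116',sol@[116,0,1],len(zz),'a range',A[:,0].min(),A[:,0].max(),'b',A[:,1].min(),A[:,1].max())
    return c
def disp(x,y=0,z=0,yaw=-78.2,o=(625.2,-240.6)):
    a=np.radians(yaw); return np.array([o[0]+x*np.cos(a)-y*np.sin(a),o[1]+x*np.sin(a)+y*np.cos(a),z])
E
python3 - <<'E'
from h import *
dishpose()
go(disp(-376,0,152),tool(-78.2))
E
```

```text
t 7.15 tcp [432.9 244.8 150.9] yaw -53.68249670617067 F [-0.7  0.2 -1.6] gap 11.555726289397438 j [ 0.7  0.3  1.8 -0.7  1.2  0.4]
scene dish kp in grip frame (nom 116 0 -77): 115.29991230278347 0.7950400120175151 -73.6321412507782
scene rim plane slopes deg [ 0.1 -0. ] z at a=116 -25.09164626386114 143 a range 30.17019188232519 191.0781701537493 b -57.05156361315908 55.12280227086454
top dish kp in grip frame (nom 116 0 -77): 119.82364059519139 1.219362321759739 -75.42243582325193
top rim plane slopes deg [-0.  -0.2] z at a=116 -22.719549176436924 112 a range 30.22026629217907 191.59163204092226 b -53.33191949644542 57.02595252195271
rot [14.1 -0.  20.2] 24.60750482946094 travel [-114.1   88.9   78.7] 164.61773195289166
```

The dish is held level and centred. I turn it in line with the chute, then move to the pose in front of the paddle.

Emit:
{"fn": "send_rows", "kwargs": {"plan": [{"travel": [0, 0, 0], "delta_rot": [2.35, 0, 3.37], "fingers": 1}, {"travel": [0, 0, 0], "delta_rot": [2.35, 0, 3.37], "fingers": 1}, {"travel": [0, 0, 0], "delta_rot": [2.35, 0, 3.37], "fingers": 1}, {"travel": [0, 0, 0], "delta_rot": [2.35, 0, 3.37], "fingers": 1}, {"travel": [0, 0, 0], "delta_rot": [2.35, 0, 3.37], "fingers": 1}, {"travel": [0, 0, 0], "delta_rot": [2.35, 0, 3.37], "fingers": 1}, {"travel": [-11.4, 8.9, 7.9], "delta_rot": [0, 0, 0], "fingers": 1}, {"travel": [-11.4, 8.9, 7.9], "delta_rot": [0, 0, 0], "fingers": 1}, {"travel": [-11.4, 8.9, 7.9], "delta_rot": [0, 0, 0], "fingers": 1}, {"travel": [-11.4, 8.9, 7.9], "delta_rot": [0, 0, 0], "fingers": 1}, {"travel": [-11.4, 8.9, 7.9], "delta_rot": [0, 0, 0], "fingers": 1}, {"travel": [-11.4, 8.9, 7.9], "delta_rot": [0, 0, 0], "fingers": 1}, {"travel": [-11.4, 8.9, 7.9], "delta_rot": [0, 0, 0], "fingers": 1}, {"travel": [-11.4, 8.9, 7.9], "delta_rot": [0, 0, 0], "fingers": 1}, {"travel": [-11.4, 8.9, 7.9], "delta_rot": [0, 0, 0], "fingers": 1}, {"travel": [-11.4, 8.9, 7.9], "delta_rot": [0, 0, 0], "fingers": 1}, {"travel": [0, 0, 0], "delta_rot": [0, 0, 0], "fingers": 1}, {"travel": [0, 0, 0], "delta_rot": [0, 0, 0], "fingers": 1}]}}

```text
clock: 9.7
eef_pos: [548.2, 127.4, 151.7]
eef_rot: [-3.141, 0.61, 1.776]
wrist_force: [-0.4, 0.2, 0.2]
finger_gap: 11.5
```

Run:
```python
from h import *
dishpose()
for n in ['scene','top']:
    c=camera(n)
    for k in ['chute_lip','guard_edge','paddle_face','dispenser']:
        for r in tip_of(k,n)[:2]: print(n,k,r['confidence'],w(c,r['at']))
    cv2.imwrite(f'pics/p{n}.png',cv2.resize(c['color'][120:300,60:300,::-1] if n=='scene' else c['color'][110:290,200:440,::-1],(800,600)))
for x in (-354,-316,-279): go(disp(x,0,152),tool(-78.2))
```

```text
t 9.7 tcp [548.2 127.4 151.7] yaw -78.27236756517445 F [-0.4  0.2  0.2] gap 11.493290445059065 j [ 0.4  0.5  1.5 -0.6  1.3  0.4]
scene dish kp in grip frame (nom 116 0 -77): 112.19798365046857 0.649471627660446 -74.01665687559662
scene rim plane slopes deg [-0.5 -0.4] z at a=116 -24.73062222761194 93 a range 31.334538125420362 189.2391576016858 b -57.563462705201154 54.877881849985506
top dish kp in grip frame (nom 116 0 -77): 120.46802402809512 5.3832473377982115 -78.09366516678338
top rim plane slopes deg [-0.7 -0.7] z at a=116 -23.628103670807477 76 a range 32.4744031472932 189.61168694389335 b -53.93055723992306 57.75384273619602
scene chute_lip 0.66 [ 595.9 -103.1  200.6]
scene guard_edge 0.9 [573.   14.7 246.7]
scene paddle_face 0.59 [ 593.6 -116.2  127.5]
scene dispenser 0.76 [ 625.9 -244.3   -2.4]
top chute_lip 0.36 [ 356.  -228.6   -0.8]
top chute_lip 0.34 [547.2 127.7 149.9]
top guard_edge 0.65 [573.9  22.7 245.3]
top paddle_face 0.52 [ 602.3 -111.3  126.3]
top dispenser 0.73 [ 625.2 -237.9    4.1]
rot [-0. -0. -0.] 0.06408758590836032 travel [-18.   -0.1  12.3] 21.814430661733596
rot [-0. -0. -0.] 0.06408758590836032 travel [-49.1  -0.1  34.1] 59.81375439764305
rot [-0. -0. -0.] 0.06408758590836032 travel [-79.4  -0.1  55.4] 96.81360603147635
```

View pics/pscene.png

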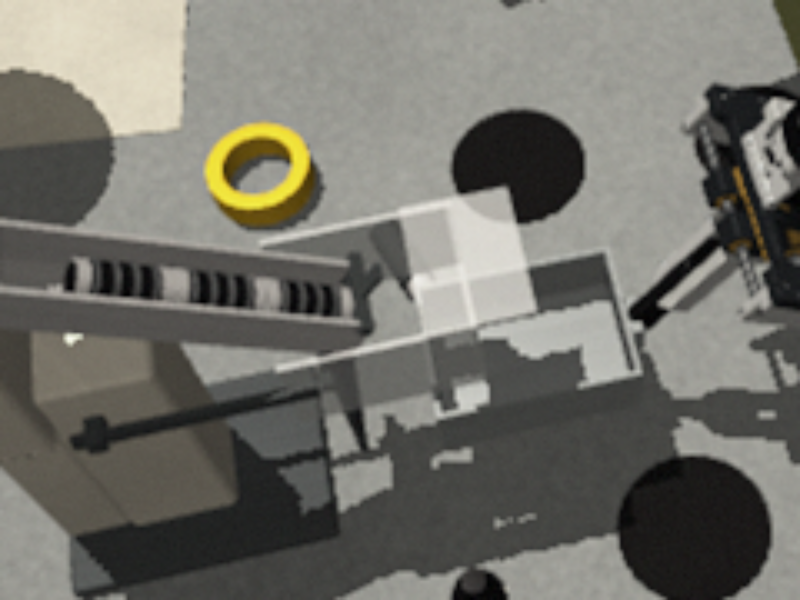

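The scene crop shows the dish with its open end under the guard roof at (430,350), in line with the chute. The paddle is the dark plate at (355,410), and the three barrels sit at (70-355,285). I push in gently, first up to where contact is expected.

Emit:
{"fn": "send_rows", "kwargs": {"plan": [{"travel": [-4.1, 0, 2.87], "delta_rot": [0, 0, 0], "fingers": 1}, {"travel": [-4.1, 0, 2.87], "delta_rot": [0, 0, 0], "fingers": 1}, {"travel": [-4.1, 0, 2.87], "delta_rot": [0, 0, 0], "fingers": 1}, {"travel": [-4.1, 0, 2.87], "delta_rot": [0, 0, 0], "fingers": 1}, {"travel": [-4.1, 0, 2.87], "delta_rot": [0, 0, 0], "fingers": 1}, {"travel": [-4.1, 0, 2.87], "delta_rot": [0, 0, 0], "fingers": 1}, {"travel": [-4.1, 0, 2.87], "delta_rot": [0, 0, 0], "fingers": 1}, {"travel": [-4.1, 0, 2.87], "delta_rot": [0, 0, 0], "fingers": 1}, {"travel": [-4.1, 0, 2.87], "delta_rot": [0, 0, 0], "fingers": 1}, {"travel": [-4.1, 0, 2.87], "delta_rot": [0, 0, 0], "fingers": 1}, {"travel": [-2.45, 0, 1.72], "delta_rot": [0, 0, 0], "fingers": 1}, {"travel": [-2.45, 0, 1.72], "delta_rot": [0, 0, 0], "fingers": 1}, {"travel": [-2.45, 0, 1.72], "delta_rot": [0, 0, 0], "fingers": 1}, {"travel": [-2.45, 0, 1.72], "delta_rot": [0, 0, 0], "fingers": 1}, {"travel": [0, 0, 0], "delta_rot": [0, 0, 0], "fingers": 1}]}}

```text
clock: 12.38
eef_pos: [561.1, 66.5, 151.8]
eef_rot: [3.142, 0.61, 1.776]
wrist_force: [-1.2, 3.1, -1.6]
finger_gap: 11.8
```

Emit:
{"fn": "send_rows", "kwargs": {"plan": [{"travel": [-2.45, 0, 1.72], "delta_rot": [0, 0, 0], "fingers": 1}, {"travel": [-2.45, 0, 1.72], "delta_rot": [0, 0, 0], "fingers": 1}, {"travel": [-2.45, 0, 1.72], "delta_rot": [0, 0, 0], "fingers": 1}, {"travel": [-2.45, 0, 1.72], "delta_rot": [0, 0, 0], "fingers": 1}, {"travel": [-2.45, 0, 1.72], "delta_rot": [0, 0, 0], "fingers": 1}, {"travel": [-2.45, 0, 1.72], "delta_rot": [0, 0, 0], "fingers": 1}, {"travel": [-2.45, 0, 1.72], "delta_rot": [0, 0, 0], "fingers": 1}, {"travel": [-2.45, 0, 1.72], "delta_rot": [0, 0, 0], "fingers": 1}, {"travel": [-2.45, 0, 1.72], "delta_rot": [0, 0, 0], "fingers": 1}, {"travel": [-2.45, 0, 1.72], "delta_rot": [0, 0, 0], "fingers": 1}, {"travel": [0, 0, 0], "delta_rot": [0, 0, 0], "fingers": 1}, {"travel": [0, 0, 0], "delta_rot": [0, 0, 0], "fingers": 1}, {"travel": [0, 0, 0], "delta_rot": [0, 0, 0], "fingers": 1}, {"travel": [0, 0, 0], "delta_rot": [0, 0, 0], "fingers": 1}, {"travel": [0, 0, 0], "delta_rot": [0, 0, 0], "fingers": 1}, {"travel": [0, 0, 0], "delta_rot": [0, 0, 0], "fingers": 1}]}}

```text
clock: 14.38
eef_pos: [567.1, 37.2, 151.7]
eef_rot: [-3.141, 0.61, 1.776]
wrist_force: [-1.7, 3.1, -5.4]
finger_gap: 11.8
```

Run:
```python
from h import *
c=dishpose(('scene',))
cv2.imwrite('pics/q1.png',cv2.resize(c['color'][150:270,60:220,::-1],(800,600)))
for n in ['scene']:
  for i in '1': 
    for r in tip_of('barrel'+i,n)[:4]: print(n,i,r['confidence'],w(c,r['at']))
for x in (-279,): go(disp(x,0,152),tool(-78.2))
```

```text
t 14.375 tcp [567.1  37.2 151.7] yaw -78.2801870067132 F [-1.7  3.1 -5.4] gap 11.757038806757201 j [ 0.3  0.5  1.6 -0.7  1.2  0.3]
scene dish kp in grip frame (nom 116 0 -77): 112.4969647756492 4.840221436217726 -76.29249206851614
scene rim plane slopes deg [-0.9 -5.1] z at a=116 -20.77564242477073 126 a range 40.14998831157178 198.1943453595271 b -30.199562237969253 54.73499420742986
scene 1 0.62 [579.8 -30.9 104.8]
scene 1 0.58 [559.4 -63.1 124.6]
rot [-0. -0. -0.] 0.06907610074178751 travel [-4.2  0.   2.5] 4.884440797280825
```

View pics/q1.png

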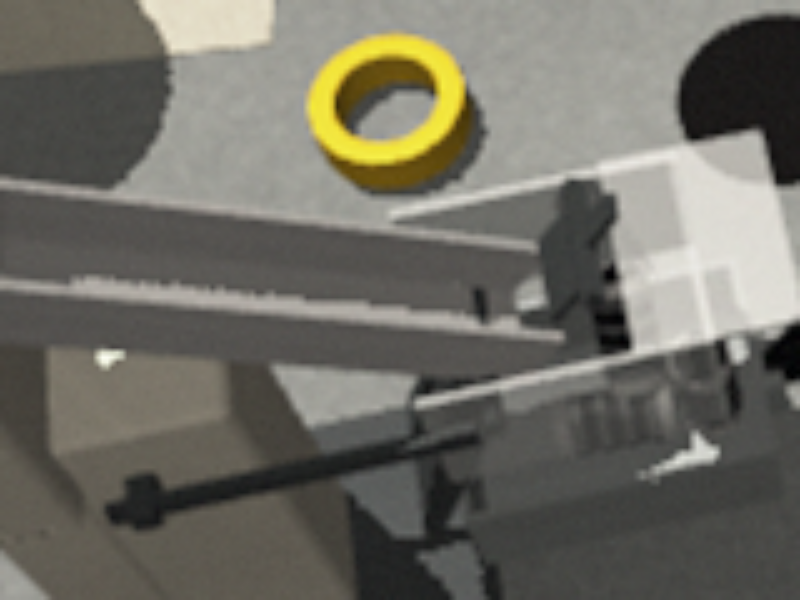

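The chute is nearly empty: two barrels are in the dish, and a bright end at (540,300) sits just at the outlet. I push a little further and wait.

Emit:
{"fn": "send_rows", "kwargs": {"plan": [{"travel": [-1.6, 0, 1.15], "delta_rot": [0, 0, 0], "fingers": 1}, {"travel": [-1.6, 0, 1.15], "delta_rot": [0, 0, 0], "fingers": 1}, {"travel": [0, 0, 0], "delta_rot": [0, 0, 0], "fingers": 1}, {"travel": [0, 0, 0], "delta_rot": [0, 0, 0], "fingers": 1}, {"travel": [0, 0, 0], "delta_rot": [0, 0, 0], "fingers": 1}, {"travel": [0, 0, 0], "delta_rot": [0, 0, 0], "fingers": 1}, {"travel": [0, 0, 0], "delta_rot": [0, 0, 0], "fingers": 1}, {"travel": [0, 0, 0], "delta_rot": [0, 0, 0], "fingers": 1}]}}

```text
clock: 15.58
eef_pos: [568.0, 33.4, 151.7]
eef_rot: [-3.142, 0.61, 1.776]
wrist_force: [-1.3, 5.1, -2.9]
finger_gap: 11.6
```

Run:
```python
from h import *
c=dishpose(('scene',)); a=c['color'][170:255,130:220,::-1]
t=camera('top'); b=t['color'][130:215,265:355,::-1]
for r in tip_of('barrel1','top')[:4]: print(r['confidence'],w(t,r['at']))
cv2.imwrite('pics/q2.png',cv2.resize(np.hstack([a,b]),(800,378),interpolation=cv2.INTER_CUBIC))
```

```text
t 15.575 tcp [568.   33.4 151.7] yaw -78.23473420840828 F [-1.3  5.1 -2.9] gap 11.61823186337871 j [ 0.2  0.5  1.6 -0.7  1.2  0.3]
scene dish kp in grip frame (nom 116 0 -77): 111.96047879843611 4.395474220820671 -73.39286795356028
scene rim plane slopes deg [ 0.  -5.5] z at a=116 -20.262718774637467 133 a range 30.716472878828064 197.76967126322398 b -61.3580774732771 55.643642318005575
0.59 [564.5 -70.8 127.6]
0.55 [591.5 -80.5  95. ]
```

View pics/q2.png

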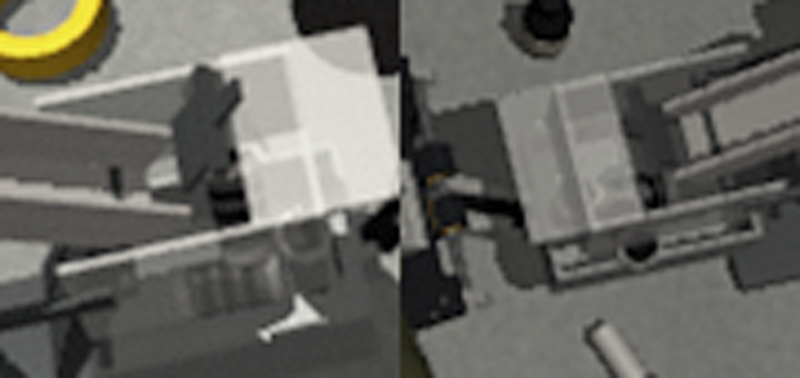

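The dish shows one barrel lying flat at about (591,-80,95) and another near the side wall at about (564,-70,127). A bright patch at the chute mouth is unclear, so I check the depth there.

Run:
```python
from h import *
a=np.radians(-78.2); e=np.array([np.cos(a),np.sin(a)]); l=np.array([-e[1],e[0]])
for n in ['scene','top']:
    c=camera(n); C=cloud(c); q=C[...,:2]-[625.2,-240.6]; x=q@e; y=q@l; z=C[...,2]
    hgt=(z-200-(x+140)*np.tan(np.radians(35)))*np.cos(np.radians(35))
    print(n,'chute: height above floor by x')
    for x0 in range(-150,0,10):
        m=(x>=x0)&(x<x0+10)&(abs(y)<15)&(z>150)
        if m.sum(): print(x0,m.sum(),np.percentile(hgt[m],[5,50,95]),c['color'][m].mean(0))
    # inside dish map
    s=manip.read_state()['eef_pos']; dc=s[:2]+116*e; q=C[...,:2]-dc; X=q@e;Y=q@l
    m=(abs(X)<69)&(abs(Y)<49)&(z>70)&(z<160)
    g=np.full((10,14),np.nan)
    for i in range(10):
        for j in range(14):
            k=m&(Y>=-50+10*i)&(Y<-40+10*i)&(X>=-70+10*j)&(X<-60+10*j)
            if k.any(): g[i,j]=z[k].max()-75
    print('dish z map rows y -45..45, cols x -65..65'); print(np.round(g).astype(object))
    ms=masks_of('barrel1',n)
    for r in ms[:4]:
        k=r['region']&(z>0); print('mask',r['confidence'],k.sum(),np.median(X[k]),np.median(Y[k]),np.median(z[k]-75),x[k].min(),x[k].max())
```

```text
scene chute: height above floor by x
-140 22 [-1.2  1.5  3.4] [122.  119.3 114.3]
-130 23 [-0.8  1.6  3.9] [73.4 72.5 70.2]
-120 26 [-29.3   1.1   4.3] [106.  103.5  99.4]
-110 34 [-47.8   1.2   3.2] [98.1 95.7 92.4]
-100 32 [-64.3   1.4   3.8] [98.7 96.6 92.9]
-90 26 [-0.5  1.3  2.9] [114.8 112.1 107.5]
-80 26 [-0.1  1.9  3.6] [116.  113.3 108.4]
-70 30 [-0.5  1.6  3.4] [106.3 104.   99.5]
-60 26 [-0.7  1.6  3.8] [112.8 110.1 105.7]
-50 30 [-0.4  1.8  3.6] [110.2 107.7 103.3]
-40 31 [-0.   2.2  3.2] [110.1 107.8 103.3]
-30 120 [-106.  -64.    3.] [81.2 78.2 71.9]
-20 54 [-77.4   0.4   3.6] [110.1 106.4 100.4]
-10 55 [-40.3  -0.    4.4] [114.  110.2 103. ]
dish z map rows y -45..45, cols x -65..65
[[nan nan nan nan 82.0 82.0 68.0 6.0 6.0 4.0 nan nan nan nan]
 [6.0 nan nan nan 85.0 83.0 78.0 nan nan nan nan nan nan nan]
 [6.0 nan nan nan 75.0 74.0 70.0 nan nan nan nan nan nan nan]
 [5.0 nan nan nan 57.0 61.0 62.0 nan nan nan nan nan nan 79.0]
 [63.0 nan nan nan nan nan nan nan nan nan nan nan nan 83.0]
 [63.0 nan 5.0 6.0 nan 3.0 3.0 4.0 4.0 3.0 6.0 1.0 6.0 5.0]
 [8.0 20.0 16.0 17.0 20
[... 1109 characters left out ...]
 77.0 77.0 nan nan nan nan nan nan 16.0]
 [8.0 8.0 5.0 6.0 4.0 nan nan nan 6.0 6.0 6.0 7.0 7.0 3.0]
 [7.0 10.0 4.0 nan nan nan nan nan nan nan nan nan nan 76.0]
 [2.0 5.0 5.0 nan nan nan 40.0 30.0 32.0 30.0 nan nan nan 84.0]
 [nan nan nan nan nan nan nan 38.0 35.0 35.0 7.0 6.0 7.0 3.0]
 [nan nan nan nan nan nan 34.0 34.0 35.0 34.0 3.0 5.0 5.0 -3.0]
 [nan nan nan nan nan nan nan 32.0 nan 30.0 3.0 3.0 nan nan]
 [nan nan nan nan nan nan nan 4.0 5.0 5.0 4.0 3.0 nan nan]
 [nan nan nan nan nan nan nan 5.0 7.0 nan 9.0 5.0 -3.0 nan]
 [nan nan nan nan nan nan nan 6.0 2.0 nan nan 6.0 nan nan]]
mask 0.47 59 12.670366563103176 -1.5273964885192168 31.654142406932124 -164.1980658216945 -137.43686312628358
```

Both cameras now see only bare floor in the chute, so all three barrels are out. One in the dish leans up to about 85 mm, near the 165 mm lower edge of the guard. I lower the dish 25 mm and then ease back slowly.

Emit:
{"fn": "send_rows", "kwargs": {"plan": [{"travel": [1.43, 0, 2.05], "delta_rot": [0, 0, 0], "fingers": 1}, {"travel": [1.43, 0, 2.05], "delta_rot": [0, 0, 0], "fingers": 1}, {"travel": [1.43, 0, 2.05], "delta_rot": [0, 0, 0], "fingers": 1}, {"travel": [1.43, 0, 2.05], "delta_rot": [0, 0, 0], "fingers": 1}, {"travel": [1.43, 0, 2.05], "delta_rot": [0, 0, 0], "fingers": 1}, {"travel": [1.43, 0, 2.05], "delta_rot": [0, 0, 0], "fingers": 1}, {"travel": [1.43, 0, 2.05], "delta_rot": [0, 0, 0], "fingers": 1}, {"travel": [1.43, 0, 2.05], "delta_rot": [0, 0, 0], "fingers": 1}, {"travel": [1.43, 0, 2.05], "delta_rot": [0, 0, 0], "fingers": 1}, {"travel": [1.43, 0, 2.05], "delta_rot": [0, 0, 0], "fingers": 1}, {"travel": [0, 0, 0], "delta_rot": [0, 0, 0], "fingers": 1}, {"travel": [0, 0, 0], "delta_rot": [0, 0, 0], "fingers": 1}]}}

```text
clock: 17.52
eef_pos: [567.9, 33.4, 126.5]
eef_rot: [-3.141, 0.61, 1.776]
wrist_force: [-0.4, 2.7, -4.2]
finger_gap: 11.7
```

Emit:
{"fn": "send_rows", "kwargs": {"plan": [{"travel": [1.2, 0, -0.86], "delta_rot": [0, 0, 0], "fingers": 1}, {"travel": [2.05, 0, -1.43], "delta_rot": [0, 0, 0], "fingers": 1}, {"travel": [2.05, 0, -1.43], "delta_rot": [0, 0, 0], "fingers": 1}, {"travel": [2.05, 0, -1.43], "delta_rot": [0, 0, 0], "fingers": 1}, {"travel": [2.05, 0, -1.43], "delta_rot": [0, 0, 0], "fingers": 1}, {"travel": [2.05, 0, -1.43], "delta_rot": [0, 0, 0], "fingers": 1}, {"travel": [2.05, 0, -1.43], "delta_rot": [0, 0, 0], "fingers": 1}, {"travel": [2.05, 0, -1.43], "delta_rot": [0, 0, 0], "fingers": 1}, {"travel": [2.05, 0, -1.43], "delta_rot": [0, 0, 0], "fingers": 1}, {"travel": [2.05, 0, -1.43], "delta_rot": [0, 0, 0], "fingers": 1}, {"travel": [2.05, 0, -1.43], "delta_rot": [0, 0, 0], "fingers": 1}, {"travel": [2.05, 0, -1.43], "delta_rot": [0, 0, 0], "fingers": 1}, {"travel": [2.05, 0, -1.43], "delta_rot": [0, 0, 0], "fingers": 1}, {"travel": [2.05, 0, -1.43], "delta_rot": [0, 0, 0], "fingers": 1}, {"travel": [2.05, 0, -1.43], "delta_rot": [0, 0, 0], "fingers": 1}, {"travel": [2.05, 0, -1.43], "delta_rot": [0, 0, 0], "fingers": 1}, {"travel": [2.05, 0, -1.43], "delta_rot": [0, 0, 0], "fingers": 1}, {"travel": [2.05, 0, -1.43], "delta_rot": [0, 0, 0], "fingers": 1}, {"travel": [2.05, 0, -1.43], "delta_rot": [0, 0, 0], "fingers": 1}, {"travel": [2.05, 0, -1.43], "delta_rot": [0, 0, 0], "fingers": 1}]}}

```text
clock: 20.02
eef_pos: [557.9, 81.4, 126.6]
eef_rot: [-3.141, 0.61, 1.776]
wrist_force: [-0.4, -0.9, -2.5]
finger_gap: 11.9
```

Emit:
{"fn": "send_rows", "kwargs": {"plan": [{"travel": [3, 0, -2.1], "delta_rot": [0, 0, 0], "fingers": 1}, {"travel": [4.5, 0, -3.15], "delta_rot": [0, 0, 0], "fingers": 1}, {"travel": [6.6, 0, -4.6], "delta_rot": [0, 0, 0], "fingers": 1}, {"travel": [6.6, 0, -4.6], "delta_rot": [0, 0, 0], "fingers": 1}, {"travel": [6.6, 0, -4.6], "delta_rot": [0, 0, 0], "fingers": 1}, {"travel": [6.6, 0, -4.6], "delta_rot": [0, 0, 0], "fingers": 1}, {"travel": [6.6, 0, -4.6], "delta_rot": [0, 0, 0], "fingers": 1}, {"travel": [6.6, 0, -4.6], "delta_rot": [0, 0, 0], "fingers": 1}, {"travel": [6.6, 0, -4.6], "delta_rot": [0, 0, 0], "fingers": 1}, {"travel": [6.6, 0, -4.6], "delta_rot": [0, 0, 0], "fingers": 1}, {"travel": [6.6, 0, -4.6], "delta_rot": [0, 0, 0], "fingers": 1}, {"travel": [4.5, 0, -3.15], "delta_rot": [0, 0, 0], "fingers": 1}, {"travel": [2.5, 0, -1.75], "delta_rot": [0, 0, 0], "fingers": 1}, {"travel": [0, 0, 0], "delta_rot": [0, 0, 0], "fingers": 1}]}}

```text
clock: 21.78
eef_pos: [539.6, 169.6, 126.5]
eef_rot: [-3.141, 0.61, 1.776]
wrist_force: [-1.2, -1.0, -3.1]
finger_gap: 11.7
```

Run:
```python
from h import *
c=dishpose(('scene',)); s=manip.read_state()['eef_pos']
t=camera('top')
def crop(c):
    u,v=map(int,px(c,s+np.array([30,-110,-40]))); return cv2.resize(c['color'][v-60:v+60,u-60:u+60,::-1],(400,400),interpolation=cv2.INTER_CUBIC)
for r in tip_of('barrel1','top')[:4]: print(r['confidence'],w(t,r['at']))
for r in tip_of('paddle_face','top')[:2]: print('pad face',r['confidence'],w(t,r['at']))
cv2.imwrite('pics/q3.png',np.hstack([crop(c),crop(t)]))
# targets: above pad, several yaws
P=np.array([682,136])
for yaw in (-50,-35,-20):
    T=tool(yaw); p=np.r_[P-116*T[:2,2]/np.hypot(*T[:2,2]),0]
    print(yaw,p); go(p+[0,0,127],T)
```

```text
t 21.775 tcp [539.6 169.6 126.5] yaw -78.24479588842496 F [-1.2 -1.  -3.1] gap 11.701028518328242 j [ 0.5  0.6  1.5 -0.6  1.3  0.5]
scene dish kp in grip frame (nom 116 0 -77): 111.93883223131137 1.405509217043831 -76.8381738990444
scene rim plane slopes deg [-0.9 -2.9] z at a=116 -23.292669003913915 211 a range 30.270679456265686 189.9616584734623 b -56.42709388005529 55.43882148044573
0.62 [532.2  61.6 101. ]
0.53 [551.4 106.1  80.8]
0.47 [564.2  55.8  70.3]
-50 [607.4 224.9   0. ]
rot [-16.2  -0.  -23.1] 28.254865415182497 travel [-1.1 87.6  0.2] 87.5944134460803
-35 [587.  202.5   0. ]
rot [-24.8  -0.  -35.4] 43.25485120288993 travel [-16.5  54.3  10.9] 57.78450602036235
-20 [573.  175.7   0. ]
rot [-33.4  -0.  -47.7] 58.25484407623142 travel [-24.2  17.3  16.4] 33.935818287238035
```

View pics/q3.png

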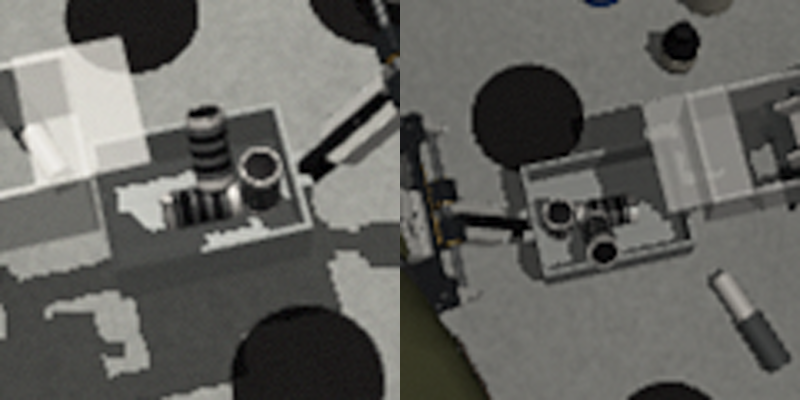

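All three barrels are in the dish: one standing at (260,175), one lying at (200,205) and one leaning on the wall at (207,140), with its centre at dish (-12,-29,52). The paddle is free. Now I turn gently and move over the far pad.

Emit:
{"fn": "send_rows", "kwargs": {"plan": [{"travel": [0, 0, 0], "delta_rot": [-0.8, 0, -1.14], "fingers": 1}, {"travel": [0, 0, 0], "delta_rot": [-1.6, 0, -2.3], "fingers": 1}, {"travel": [0, 0, 0], "delta_rot": [-1.67, 0, -2.38], "fingers": 1}, {"travel": [0, 0, 0], "delta_rot": [-1.67, 0, -2.38], "fingers": 1}, {"travel": [0, 0, 0], "delta_rot": [-1.67, 0, -2.38], "fingers": 1}, {"travel": [0, 0, 0], "delta_rot": [-1.67, 0, -2.38], "fingers": 1}, {"travel": [0, 0, 0], "delta_rot": [-1.67, 0, -2.38], "fingers": 1}, {"travel": [0, 0, 0], "delta_rot": [-1.67, 0, -2.38], "fingers": 1}, {"travel": [0, 0, 0], "delta_rot": [-1.67, 0, -2.38], "fingers": 1}, {"travel": [0, 0, 0], "delta_rot": [-1.67, 0, -2.38], "fingers": 1}, {"travel": [0, 0, 0], "delta_rot": [-1.67, 0, -2.38], "fingers": 1}, {"travel": [0, 0, 0], "delta_rot": [-1.67, 0, -2.38], "fingers": 1}, {"travel": [0, 0, 0], "delta_rot": [-1.67, 0, -2.38], "fingers": 1}, {"travel": [0, 0, 0], "delta_rot": [-1.67, 0, -2.38], "fingers": 1}, {"travel": [0, 0, 0], "delta_rot": [-1.6, 0, -2.3], "fingers": 1}, {"travel": [0, 0, 0], "delta_rot": [-0.8, 0, -1.14], "fingers": 1}]}}

```text
clock: 24.08
eef_pos: [539.5, 169.4, 126.5]
eef_rot: [3.141, 0.61, 2.533]
wrist_force: [0.0, 0.3, -2.5]
finger_gap: 11.7
```

Emit:
{"fn": "send_rows", "kwargs": {"plan": [{"travel": [-1, 3.4, 0.7], "delta_rot": [0, 0, 0], "fingers": 1}, {"travel": [-2.05, 6.8, 1.36], "delta_rot": [0, 0, 0], "fingers": 1}, {"travel": [-2.05, 6.8, 1.36], "delta_rot": [0, 0, 0], "fingers": 1}, {"travel": [-2.05, 6.8, 1.36], "delta_rot": [0, 0, 0], "fingers": 1}, {"travel": [-2.05, 6.8, 1.36], "delta_rot": [0, 0, 0], "fingers": 1}, {"travel": [-2.05, 6.8, 1.36], "delta_rot": [0, 0, 0], "fingers": 1}, {"travel": [-2.05, 6.8, 1.36], "delta_rot": [0, 0, 0], "fingers": 1}, {"travel": [-2.05, 6.8, 1.36], "delta_rot": [0, 0, 0], "fingers": 1}, {"travel": [-1, 3.4, 0.7], "delta_rot": [0, 0, 0], "fingers": 1}, {"travel": [0, 0, 0], "delta_rot": [0, 0, 0], "fingers": 1}, {"travel": [0, 0, 0], "delta_rot": [0, 0, 0], "fingers": 1}]}}

```text
clock: 25.45
eef_pos: [586.8, 202.8, 126.9]
eef_rot: [3.141, 0.61, 2.531]
wrist_force: [0.2, -0.2, -4.1]
finger_gap: 11.5
```

Run:
```python
from h import *
t=dishpose()
for r in tip_of('barrel1','top')[:4]: print(r['confidence'],w(t,r['at']))
T=tool(-35); go([587,202.5,81],T)
```

```text
t 25.45 tcp [586.8 202.8 126.9] yaw -34.908854890370016 F [ 0.2 -0.2 -4.1] gap 11.49110961260361 j [ 0.5  0.5  1.7 -0.7  0.9 -0. ]
scene dish kp in grip frame (nom 116 0 -77): 116.62907431936787 1.956174583841001 -76.5889835221155
scene rim plane slopes deg [-1.2 -2.1] z at a=116 -22.65239299631647 257 a range 30.816897087934823 189.99649591292498 b -55.789196183400506 54.3924621880427
top dish kp in grip frame (nom 116 0 -77): 120.13117710316291 -1.1354355594813976 -76.7399687209474
top rim plane slopes deg [-1.4 -3.8] z at a=116 -22.87062751882656 121 a range 31.510597172607245 190.56586505295718 b -54.91615018921004 57.5198258709723
0.69 [643.1 159.3  84.3]
0.51 [652.6 120.5 103.4]
0.46 [ 627.5 -236.     0.3]
0.42 [680.2 137.4  69.3]
rot [ 0.1 -0.   0. ] 0.06449640933339319 travel [26.1 -0.2 37.8] 45.985490163402794
```

Emit:
{"fn": "send_rows", "kwargs": {"plan": [{"travel": [1.15, 0, 1.64], "delta_rot": [0, 0, 0], "fingers": 1}, {"travel": [2.3, 0, 3.28], "delta_rot": [0, 0, 0], "fingers": 1}, {"travel": [2.3, 0, 3.28], "delta_rot": [0, 0, 0], "fingers": 1}, {"travel": [2.3, 0, 3.28], "delta_rot": [0, 0, 0], "fingers": 1}, {"travel": [2.3, 0, 3.28], "delta_rot": [0, 0, 0], "fingers": 1}, {"travel": [2.3, 0, 3.28], "delta_rot": [0, 0, 0], "fingers": 1}, {"travel": [2.3, 0, 3.28], "delta_rot": [0, 0, 0], "fingers": 1}, {"travel": [2.3, 0, 3.28], "delta_rot": [0, 0, 0], "fingers": 1}, {"travel": [2.3, 0, 3.28], "delta_rot": [0, 0, 0], "fingers": 1}, {"travel": [2.3, 0, 3.28], "delta_rot": [0, 0, 0], "fingers": 1}, {"travel": [1.15, 0, 1.64], "delta_rot": [0, 0, 0], "fingers": 1}, {"travel": [1.15, 0, 1.64], "delta_rot": [0, 0, 0], "fingers": 1}, {"travel": [0.6, 0, 0.8], "delta_rot": [0, 0, 0], "fingers": 1}, {"travel": [0, 0, 0], "delta_rot": [0, 0, 0], "fingers": 1}, {"travel": [0, 0, 0], "delta_rot": [0, 0, 0], "fingers": 1}]}}

```text
clock: 27.68
eef_pos: [586.9, 203.0, 84.1]
eef_rot: [3.14, 0.61, 2.531]
wrist_force: [-0.2, 1.1, -1.9]
finger_gap: 11.9
```

Emit:
{"fn": "send_rows", "kwargs": {"plan": [{"travel": [0.6, 0, 0.8], "delta_rot": [0, 0, 0], "fingers": 1}, {"travel": [0.6, 0, 0.8], "delta_rot": [0, 0, 0], "fingers": 1}, {"travel": [0.6, 0, 0.8], "delta_rot": [0, 0, 0], "fingers": 1}, {"travel": [0, 0, 0], "delta_rot": [0, 0, 0], "fingers": 1}, {"travel": [0, 0, 0], "delta_rot": [0, 0, 0], "fingers": 1}]}}

```text
clock: 28.3
eef_pos: [587.2, 203.2, 81.9]
eef_rot: [3.14, 0.612, 2.531]
wrist_force: [-3.8, 1.1, 5.1]
finger_gap: 11.7
```

Run:
```python
from h import *
for i in range(3): dishpose(('scene',)) if i==0 else print(camera('top')['fov_y'],manip.read_state()['wrist_force'])
```

```text
t 28.3 tcp [587.2 203.2  81.9] yaw -34.814786835007986 F [-3.8  1.1  5.1] gap 11.708488445491387 j [ 0.5  0.5  1.7 -0.8  0.8  0.1]
scene dish kp in grip frame (nom 116 0 -77): 115.7426566522282 3.7776377719509178 -73.71670243073949
scene rim plane slopes deg [-1.4 -2.6] z at a=116 -22.365387666473197 216 a range 30.89963057995151 189.92270550835377 b -60.24859084009862 54.24032372743568
49.983189624856244 [-4.1  0.5  4.9]
49.983189624856244 [-3.7  0.8  5.7]
```

Contact is made (vertical force went from -3 to +5 N). I lower 1 mm more, open, and back out along the handle.

Emit:
{"fn": "send_rows", "kwargs": {"plan": [{"travel": [0.57, 0, 0.82], "delta_rot": [0, 0, 0], "fingers": 1}, {"travel": [0, 0, 0], "delta_rot": [0, 0, 0], "fingers": 0.74}, {"travel": [0, 0, 0], "delta_rot": [0, 0, 0], "fingers": 0.7}, {"travel": [0, 0, 0], "delta_rot": [0, 0, 0], "fingers": 0.5}, {"travel": [0, 0, 0], "delta_rot": [0, 0, 0], "fingers": 0.3}, {"travel": [0, 0, 0], "delta_rot": [0, 0, 0], "fingers": 0.3}, {"travel": [0, 0, 0], "delta_rot": [0, 0, 0], "fingers": 0.3}, {"travel": [0, 0, -5], "delta_rot": [0, 0, 0], "fingers": 0.3}, {"travel": [0, 0, -10], "delta_rot": [0, 0, 0], "fingers": 0.3}, {"travel": [0, 0, -15], "delta_rot": [0, 0, 0], "fingers": 0.3}, {"travel": [0, 0, -15], "delta_rot": [0, 0, 0], "fingers": 0.3}, {"travel": [0, 0, -15], "delta_rot": [0, 0, 0], "fingers": 0.3}, {"travel": [0, 0, -15], "delta_rot": [0, 0, 0], "fingers": 0.3}, {"travel": [0, 0, -15], "delta_rot": [0, 0, 0], "fingers": 0.3}, {"travel": [0, 0, -10], "delta_rot": [0, 0, 0], "fingers": 0.3}, {"travel": [0, 0, 0], "delta_rot": [0, 0, 0], "fingers": 0.3}, {"travel": [0, 0, 0], "delta_rot": [0, 0, 0], "fingers": 0.3}]}}

```text
clock: 30.68
eef_pos: [539.7, 235.6, 161.5]
eef_rot: [3.141, 0.61, 2.531]
wrist_force: [0.3, 0.1, 0.7]
finger_gap: 33.0
```

Run:
```python
from h import *
s=manip.read_state(); print(s['clock'],s['eef_pos'],s['wrist_force'],s['finger_gap'])
ims=[]
for n in ['scene','top']:
    c=camera(n)
    for k in ['dish','dish_grip','barrel1','ink_bottle','balm_jar','tape_roll','rinse_cup','tattoo_machine','paddle_face']:
        for r in tip_of(k,n)[:4 if k=='barrel1' else 1]: print(n,k,round(r['confidence'],2),w(c,r['at']))
    C=cloud(c); m=(abs(C[...,2]-58)<4)&(np.hypot(C[...,0]-682,C[...,1]-136)<96)
    r=cv2.minAreaRect(C[m][:,:2].astype(np.float32)); print('rim',r)
    u,v=map(int,px(c,np.array([682,136,30.]))); ims.append(cv2.resize(c['color'][v-55:v+55,u-55:u+55,::-1],(400,400),interpolation=cv2.INTER_CUBIC))
cv2.imwrite('pics/f.png',np.hstack(ims))
```

```text
30.675 [539.7 235.6 161.5] [0.3 0.1 0.7] 33.00274400290252
scene dish 0.56 [681.8 140.5   4.8]
scene dish_grip 0.68 [584.6 202.   80.3]
scene barrel1 0.73 [654.6 121.1  54.9]
scene barrel1 0.58 [643.4 165.6  33.5]
scene barrel1 0.53 [681.6 136.5  21.8]
scene ink_bottle 0.74 [744.7 -24.7  -0.4]
scene balm_jar 0.8 [574.3 399.1  -1.5]
scene tape_roll 0.86 [ 352.3 -227.    -1.1]
scene rinse_cup 0.78 [428.9 430.1   0.2]
scene tattoo_machine 0.56 [457. -90.   6.]
scene paddle_face 0.63 [ 596.4 -117.   126.7]
rim ((674.771484375, 140.87660217285156), (111.14421844482422, 166.22738647460938), 55.24243927001953)
top dish 0.77 [683.8 133.6   1.4]
top dish_grip 0.86 [589.  206.7  80.5]
top barrel1 0.62 [681.2 138.8  21.3]
top barrel1 0.5 [652.7 118.1  57. ]
top barrel1 0.41 [642.1 163.3  35.3]
top barrel1 0.37 [ 623.5 -240.4    1. ]
top ink_bottle 0.49 [743.8 -21.8  -0.9]
top balm_jar 0.52 [581.2 404.3  -2.5]
top tape_roll 0.88 [ 355.7 -225.6   -0. ]
top rinse_cup 0.63 [437.1 433.6   6.1]
top tattoo_machine 0.8 [456.9 -91.    0.7]
top paddle_face 0.59 [ 602.2 -115.8  125. ]
rim ((678.7539672851562, 141.19723510742188), (110.73147583007812, 162.22959899902344), 55.37828826904297)
```

View pics/f.png

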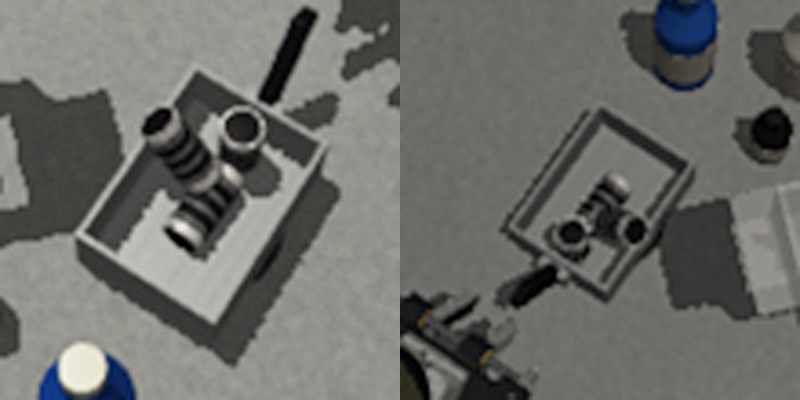

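The final view shows the dish on the pad with all three barrels inside and the gripper clear. The leaning barrel, at (180,145), has its centre at about dish y -30, z 52, within limits. I hand in.

```bash
python3 -c "
from h import *
print(manip.sign_off())"
```

```text
the job is handed in; nothing more can be done
None
```

The job is done and handed in at about 31 s. The arm pushed the paddle in with the dish, caught all three barrels, eased the paddle back and set the dish on the farthest of the four pads. Hand-in gives no verdict, so these are my own last checks.

- **Dish on the pad:** two cameras put its centre within about 5 mm of the pad centre. It looks flat, and the gripper is released and clear, with near-zero wrist force.
- **Barrels:** all three are inside the dish. One lies flat and one stands. The third leans against the side wall, its centre about 52 mm above the dish underside (limit 65) and 30 mm off the centre line (limit 55).
- **Paddle:** it reads at its rest position. I drew it back at about 24 mm/s, roughly 0.3 rad/s. I never measured its angle directly; I judged the push from the dish's travel, the force and the empty chute.
- **Bystanders:** the ink bottle, jar, cup, film roll and tattoo machine read within a few millimetres of where they started.

Two things differed from the plan:

- **Grip force:** I held the handle at 60 N, the gripper's maximum, rather than the suggested 100 N. There was no sign of slip.
- **Tilt fit:** after the catch, my tilt fit on the dish rim read 1 to 5 degrees because the barrels were in the way, so I relied on the pictures and contact force for level.

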